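# Fetch the bearing tin from behind the carton

### The arm

A 6-joint arm with a two-finger parallel gripper is mounted at the origin on the work surface. World frame = base frame: x ahead of the robot, y to its left, z up, the work surface at z = 0. Lengths are in mm, angles in rad, forces in N, time in s.
With the tool pointing down it reaches from about 300 to 850 mm from the base axis. Payload 4.2 kg.
Tool frame: the origin (TCP) lies midway between the tips of the shut fingers; the grasp point (between the pads) lies 19 mm behind it (bot.grip_depth is the distance from the TCP to the grasp point, in mm); z points along the fingers, y is the direction in which the jaws open and shut (so a half turn about z gives the same grasp; the last joint's range is limited). The gripper opens to 91 mm and grips with 3 to 60 N. Pads are 32 mm wide; open, the fingers measure 118 mm over their backs; the gripper's body (76 mm by 178 mm) begins 60 mm behind the grasp point.
Start: joints at [-1.162, 0.32, 1.565, -0, 1.257, -0.02], TCP at [239.078, -522.958, 213.976] pointing down, gripper open.
Joint ranges: [-3.11, 3.11], [-0.84, 2.01], [0.21, 2.61], [-1.34, 4.49], [0.05, 2.63], [-2.56, 2.56]. Speed limits (rad/s): [2.57, 2.57, 3.14, 3.14, 3.14, 3.14].

### API

Orientations are given as a unit quaternion [x, y, z, w].
In Python, from cell import bot, optics, ticket gives the robot as it stands.
- The arm moves only by the shell command python3 -m crank 'ROWS' [OPENING] [FORCE]. ROWS is JSON, a list of rows, each an object of numbers: "x", "y", "z": the shift along the tool's x, y, z in m; "spin": the turn about the tool's z in degrees. In form: [{"x": .., "y": .., "z": .., "spin": ..}, ...]. A call has 1 to 12 rows; each row shifts and turns the commanded pose from where the row before left it, along the tool's axes as they then stand; what a row does not reach is not made up. A row lasts 1/8 s, in which the tool goes at most 62.5 mm and 10.7 degrees, less where a joint would pass 70% of its speed; a pose out of reach is approached as far as the arm can. A call with a gripper value outside its range is refused whole. OPENING is the gripper command: -1 is fully open, 1 is shut, values between are in proportion, set as the call begins (- or left out, the last holds). The fingers move at their own pace and stop on an object; FORCE is the grip in N (left out, the last holds). Time passes only in rows, so rows that do not move let the fingers close. It gives the time, the measured TCP pose, the force and the opening at its end, in the units of the state.
- bot.get_state(): the state, without advancing time (a new reading comes with each control period).
- optics.capture(name): name is "scene" or "top" or "wrist"; returns (picture, depth): 480x640x3 uint8, red, green, blue; 480x640 float32, mm along the optical axis (not along the pixel's ray), 0 where there is no reading.
- optics.camera_info(name): a dict with "fovy" (degrees; the focal length in pixels is half the picture's height over the tangent of half this angle, whatever the lens; pixels are square), "cx", "cy" (the principal point, pixels), "R" (3x3) and "t" (3): a world point X has camera coordinates R X + t. Camera axes: x right, y down, z forward; pixel columns grow to the right and rows downward; lengths in mm; the calibration is good to about 2 mm. A picture is of the moment at which its call begins: read the wrist's pose just before it. camera_info takes no time and is no camera call; for the wrist camera it gives the pose at the moment of the call.
- ticket.job_done(): hands the job in, once; it reports no verdict.
The state is a dict: "time": time; "joints": joint angles; "joint_velocities": joint speeds; "joint_efforts": joint torques, N m; "position": TCP position; "ee_rot": TCP orientation; "force": force on the tool from outside, world axes, zero at the start; "moment": the same for the moment, N m; "finger_gap": finger opening in mm.
Only numpy, scipy, OpenCV 4.12 (cv2) and the standard library are available. Lean on these libraries where they do the work, as an engineer would, in place of code of your own. Each camera call takes 0.05 s, during which the arm holds its last target.

### The job

The pedal assembly station needs the closed round tin of bearings, which stands in one of the two picking bays behind a tall carton. First lift that carton out and stand it upright on the black rubber mat, then take out the tin and set it down upright in the round rimmed nest. Set both down gently, keep them upright, and leave the neighbouring bay's carton and box where they are.

Things in the scene. Friction and masses are not known exactly. Their poses are not given: they have to be found in the camera images.
- carton_mid (a point): Centre (half-way up) of the task's carton: closed brown cardboard, upright, 60 x 60 x 112 mm tall, 0.2 to 0.45 kg. It is the one of two identical cartons that has the round tin behind it (on the side away from the robot, about 5 mm gap). Axes: z up, x from the carton towards the tin, y across the bay. Rigid; free by 35 mm or more on either side along y, so grip it across y.
- tin_mid (a point): Centre (half-way up) of the closed round metal tin: diameter 60 mm, 60 mm tall, upright, 0.17 to 0.35 kg, behind the carton. Both stand on the 3 mm floor of a fixed aluminium bay, 150 mm wide inside, open above and to the robot; side walls 35 mm high, back wall 45 mm. Free beside the tin: 35 mm or more to each side wall, 30 mm to the back wall.
- mat: Black rubber mat lying on the table at one side of the bays, 160 x 160 x 4 mm, fixed; origin at the centre of its underside (table height), its top 4 mm above that, x and y along its edges.
- nest_floor (a point): Centre of the floor of the round aluminium nest on a dark 140 x 140 mm steel plate at the other side of the bays, fixed. The nest's floor is flat, 104 mm in diameter, 12 mm above the table, with a rim 5 mm high around it. z up.
- carton_b_mid (a point): Centre of the other carton, identical, in the neighbouring bay in front of a square grey box with a white lid: a bystander to be left alone.
- box_b: That square grey plastic box, 56 x 56 x 55 mm, with a white lid, behind the other carton; origin at the centre of its underside. A bystander to be left alone.
Things that resemble listed ones, but are neither listed nor needed, are in the scene too. Several things look just like the mat: the one meant starts farthest to the robot's left.

How it is judged:
By the outcome, as a careful person would: the job done as asked, in the order asked, and still so for the second after the job is handed in, with the robot touching nothing.
It also fails if it takes over 61 s, if anything falls off the work surface, if the arm or the gripper's body presses on something with over 40 N, if the wrist force passes 120 N, or if a joint passes its speed limit or range.

## Working session

There is one attempt and no reset: what is moved stays moved. The work goes in short steps, Python scripts to look and compute and a shell command to move; the robot and the scene stay as the last step left them, time stands still between calls to the robot, and variables do not carry over. Pictures are saved under pics/ and viewed, and the job is handed in when it is done.

```bash
ls; mkdir -p pics
cat > h.py <<'E'
import numpy as np, cv2
from cell import bot, optics, ticket
def cap(n,fn=None):
    ci=optics.camera_info(n); p,d=optics.capture(n)
    if fn: cv2.imwrite('pics/'+fn,p[:,:,::-1])
    return ci,p,d
def K(ci): f=240/np.tan(np.radians(ci['fovy'])/2); return f
def ray(ci,u,v):
    f=K(ci);R=np.array(ci['R']);t=np.array(ci['t'])
    d=np.array([(u-ci['cx'])/f,(v-ci['cy'])/f,1.]); return -R.T@t, R.T@d
def onz(ci,u,v,z):
    o,d=ray(ci,u,v); return o+d*(z-o[2])/d[2]
def pt(ci,u,v,dep):
    o,d=ray(ci,u,v); return o+d*dep
def proj(ci,X):
    c=np.array(ci['R'])@np.array(X)+np.array(ci['t']);f=K(ci);return f*c[0]/c[2]+ci['cx'],f*c[1]/c[2]+ci['cy']
E
python3 - <<'E'
from h import *
s=bot.get_state();print(s)
for n in ['scene','top','wrist']:
    ci,p,d=cap(n,n+'0.png');print(n,ci, (d>0).mean())
    np.savez('pics/'+n+'0.npz',p=p,d=d,**{k:np.array(v) for k,v in ci.items() })
E
```

```text
pics
{'time': 0.0, 'joints': array([-1.16199800e+00,  3.20250188e-01,  1.56568762e+00, -8.07367801e-06,
        1.25740982e+00, -1.99642486e-02]), 'joint_velocities': array([ 0.00085473,  0.00094707, -0.00046394, -0.00043487, -0.00176636,
        0.0018466 ]), 'joint_efforts': array([-7.08728385e-04, -4.12464881e+01, -2.31975156e+01,  7.25385128e-02,
        4.56118758e-02, -1.74516681e-04]), 'position': array([ 238.86410717, -522.46653118,  213.14091888]), 'ee_rot': array([ 9.77107566e-01,  2.12744057e-01, -1.73292503e-04, -8.60213641e-04]), 'force': array([0.58622486, 0.19246778, 0.7395059 ]), 'moment': array([-0.03054536,  0.04078402, -0.00367678]), 'finger_gap': 90.83478533913049}
scene {'fovy': 42.231789012360125, 'cx': 313.7160608295234, 'cy': 240.349352480874, 'R': array([[ 0.42917864,  0.9031005 ,  0.01466902],
       [ 0.7840942 , -0.36446375, -0.50235691],
       [-0.44833245,  0.22710275, -0.86453592]]), 't': array([-150.94572385, -329.26857647, 1653.2042094 ])} 0.9960319010416666
top {'fovy': 42.69800906552506, 'cx': 308.99091384423673, 'cy': 236.96946168491488, 'R': array([[-0.02722718, -0.99956861, -0.01101203],
       [-0.99430428,  0.02821604, -0.10277576],
       [ 0.10304214,  0.00815102, -0.99464359]]), 't': array([ -12.47606711,  455.88335766, 1379.12104669])} 0.9961751302083334
wrist {'fovy': 67.84371936365447, 'cx': 316.15043444003663, 'cy': 243.9925727986375, 'R': array([[ 0.41527728, -0.90969311, -0.00179686],
       [-0.8790199 , -0.40178192,  0.2567008 ],
       [-0.2342409 , -0.10502254, -0.96648925]]), 't': array([-573.35248968,  -29.63360312,  390.8545771 ])} 0.995927734375
```

View pics/scene0.png

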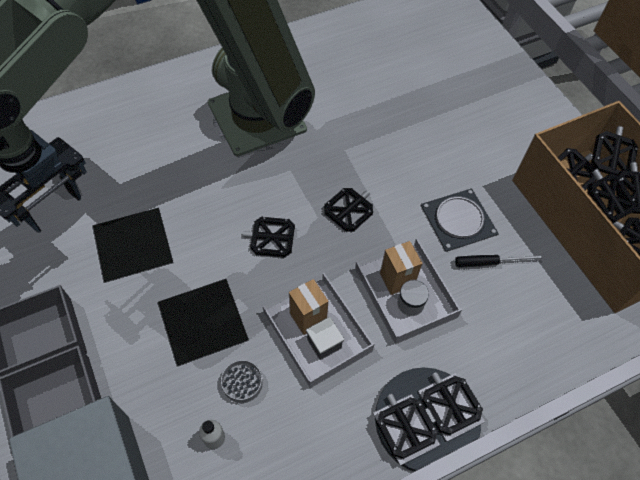

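View pics/top0.png

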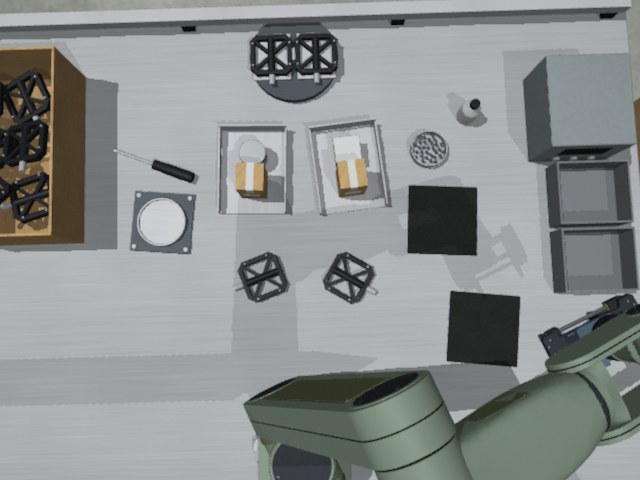

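Scene view: two black mats, at scene (203,320) / top (442,220) and scene (133,243) / top (484,328). The one at top (442,220) is farther left (+y), so it is the one meant. There are two cartons: scene (402,265) / top (252,180) with the round tin at (414,294) / (253,152) behind it, which is the task's carton, and scene (308,305) / top (352,176) with the square white lid behind it, which is the bystander. The nest is at scene (460,217) / top (163,222); the round ball tray at top (428,149) is a look-alike. Next I'll measure these.

```bash
cat > m1.py <<'E'
from h import *
def load(n):
    z=np.load('pics/'+n+'0.npz'); return {k:z[k] for k in ['fovy','cx','cy','R','t']},z['p'],z['d']
def cloud(ci,d):
    v,u=np.mgrid[:480,:640]; f=K(ci)
    c=np.stack([(u-ci['cx'])/f*d,(v-ci['cy'])/f*d,d],-1)
    return (c-ci['t'])@ci['R']
for n in ['top','scene']:
    ci,p,d=load(n); P=cloud(ci,d)
    hsv=cv2.cvtColor(p,cv2.COLOR_RGB2HSV)
    roi={'top':dict(carton=(230,265,155,200),tin=(235,270,135,167),cb=(330,372,155,198),bb=(328,366,133,165),mat=(395,490,175,265),mat2=(440,530,285,375),nest=(125,200,185,258)),
         'scene':dict(carton=(375,425,238,296),tin=(396,432,276,315),cb=(285,330,275,335),bb=(302,345,315,360),mat=(155,252,275,368),mat2=(88,178,204,285),nest=(418,500,185,252))}[n]
    for k,(a,b,c,e) in roi.items():
        Q=P[c:e,a:b].reshape(-1,3); px=p[c:e,a:b].reshape(-1,3).astype(int); 
        zr={'carton':(105,130),'cb':(105,130),'tin':(55,72),'bb':(50,66),'mat':(-5,12),'mat2':(-5,12),'nest':(5,22)}[k]
        m=(Q[:,2]>zr[0])&(Q[:,2]<zr[1])
        if 'mat' in k: m&=px.max(1)<60
        uv=np.stack(np.meshgrid(np.arange(a,b),np.arange(c,e)),-1).reshape(-1,2)[m].astype(np.float32)
        if m.sum()<10: print(n,k,m.sum());continue
        z=np.median(Q[m,2]); X=Q[m].astype(np.float32)
        r=cv2.minAreaRect(X[:,:2].copy())
        print(n,k,m.sum(),'z',round(float(z),1),'rect',np.round(r[0],1),np.round(r[1],1),round(r[2],1),'med',np.round(np.median(X[:,:2],0),1),'uv',uv.mean(0).round(1))
E
python3 m1.py
cat > crop.py <<'E'
import cv2
a=cv2.imread('pics/scene0.png')[180:345,250:510];a=cv2.resize(a,None,fx=3,fy=3);cv2.imwrite('pics/crop0.png',a)
E
python3 crop.py
```

```text
top carton 785 z 115.6 rect [582.9 100.4] [60.8 61.8] 86.4 med [582.1 100. ] uv [249.  175.8]
top tin 526 z 63.6 rect [651.4  98.8] [61.3 53.4] 84.2 med [648.9  98.3] uv [251.4 151.1]
top cb 793 z 115.9 rect [ 582.1 -121.6] [61.7 60.1] 5.8 med [ 581.2 -121.5] uv [351.6 173.2]
top bb 622 z 59.5 rect [ 652.3 -115.3] [58.5 59.7] 6.3 med [ 652.1 -114.8] uv [346.2 147.6]
top mat 4530 z 4.8 rect [ 488.2 -334.8] [160.1 158.1] 86.1 med [ 487.6 -334.2] uv [442.1 220.1]
top mat2 4783 z 5.0 rect [ 237.2 -415.1] [159.2 157.7] 83.6 med [ 236.9 -414.7] uv [483.1 328.6]
top nest 3230 z 10.6 rect [504.6 315.8] [174.8 169.5] 88.6 med [502.1 315.4] uv [161.6 221.5]
scene carton 779 z 114.1 rect [582.7  98.1] [63.3 64.2] 85.1 med [584.3  96.8] uv [402.8 257.5]
scene tin 666 z 62.4 rect [644.3  95.8] [60.5 69. ] 85.8 med [646.   95.3] uv [413.  291.8]
scene cb 855 z 114.4 rect [ 581.7 -123.8] [62.  61.1] 5.7 med [ 583.6 -125. ] uv [307.9 297.5]
scene bb 854 z 58.3 rect [ 643.4 -118.6] [74.4 60.3] 4.9 med [ 648.9 -119.6] uv [323.6 334. ]
scene mat 4886 z 3.6 rect [ 516.6 -336.8] [158.5 217.9] 86.4 med [ 492.3 -336.6] uv [201.9 321.8]
scene mat2 3996 z 3.7 rect [ 236.2 -415.6] [157.9 165.5] 83.9 med [ 240.6 -417. ] uv [131.5 244.2]
scene nest 2398 z 10.1 rect [500.5 313.3] [214.2 194.1] 65.1 med [505.9 311.5] uv [458.7 218.8]
```

View pics/crop0.png

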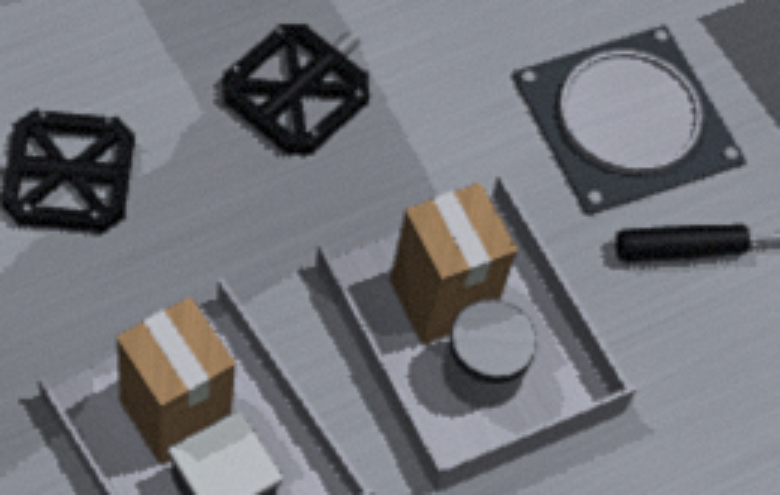

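The crop confirms it: the right-hand bay at crop (455,235) holds the carton with the round tin at (493,340) directly behind it, and the left bay has the square white lid. Next I'll triangulate the faces across both views.

```bash
cat > m2.py <<'E'
from m1 import *
print('----')
def tri(a,b):
    A=[];B=[]
    for ci,uv in((C['top'],a),(C['scene'],b)):
        o,d=ray(ci,*uv);d/=np.linalg.norm(d);M=np.eye(3)-np.outer(d,d);A.append(M);B.append(M@o)
    X=np.linalg.lstsq(np.vstack(A),np.hstack(B),rcond=None)[0]
    return X.round(1),[np.hypot(*(np.array(proj(C[n],X))-uv)).round(2) for n,uv in(('top',a),('scene',b))]
C={n:load(n)[0] for n in('top','scene')}
def nestc(n,box):
    ci,p,d=load(n);a,b,c,e=box;g=cv2.cvtColor(p,cv2.COLOR_RGB2GRAY)[c:e,a:b]
    _,m=cv2.threshold(g,0,255,cv2.THRESH_OTSU)
    dark=255-m; cs,h=cv2.findContours(dark,cv2.RETR_CCOMP,cv2.CHAIN_APPROX_NONE)
    holes=[x for x,hh in zip(cs,h[0]) if hh[3]>=0]
    x=max(holes,key=cv2.contourArea);E=cv2.fitEllipse(x)
    uv=np.array(E[0])+[a,c];pts=np.array([onz(ci,q[0]+a,q[1]+c,17) for q in x[:,0]])[:,:2].astype(np.float32)
    c_,r=cv2.minEnclosingCircle(pts);print(n,uv.round(1),'z17 centre',onz(ci,*uv,17).round(1),np.round(c_,1),'r',round(r,1));return uv
a=nestc('top',(132,194,192,252));b=nestc('scene',(424,495,190,250));print('nest',tri(a,b))
print('carton top',tri((249.,175.8),(402.8,257.5)))
print('mat',tri((442.1,220.1),(201.9,321.8)))
# tin top by triangulating bright-lid ellipse centroid from height-masked pixels
print('tin',tri((251.4,151.1),(413,291.8)))
E
python3 m2.py | sed -n '/----/,$p'
```

```text
----
top [160.5 221.4] z17 centre [501.8 316.3  17. ] [502.1 316.4] r 58.3
scene [459.5 216.5] z17 centre [503.7 312.8  17. ] [502.1 315.7] r 58.5
nest (array([501.9, 316.5,  12.4]), [np.float64(0.5), np.float64(0.48)])
carton top (array([582.7,  99.3, 109.8]), [np.float64(0.6), np.float64(0.62)])
mat (array([ 488.8, -336.1,   -3.7]), [np.float64(0.05), np.float64(0.06)])
tin (array([647.3,  96.2,  66.8]), [np.float64(1.2), np.float64(1.27)])
```

```bash
python3 -m crank '[{"spin":9.4},{"spin":9.4},{"spin":9.4},{"x":0.02,"y":-0.045},{"x":0.024,"y":-0.05},{"x":0.024,"y":-0.05},{"x":0.024,"y":-0.05},{"x":0.024,"y":-0.05},{"x":0.024,"y":-0.05},{"x":0.024,"y":-0.05},{"x":0.024,"y":-0.05}]'
python3 -m crank '[{"x":0.024,"y":-0.05},{"x":0.024,"y":-0.05},{"x":0.024,"y":-0.05},{"x":0.024,"y":-0.05},{"x":0.022,"y":-0.05},{"x":0.022,"y":-0.047},{}]'
python3 - <<'E'
from h import *
s=bot.get_state();print(s['position'],s['ee_rot'],s['joints'].round(2))
ci,p,d=cap('wrist','w1.png');np.savez('pics/w1.npz',p=p,d=d,**{k:np.array(v) for k,v in ci.items()})
E
```

```text
[ 238.95333175 -522.59105494  213.3367766 ] [ 9.77099777e-01  2.12780644e-01 -1.14863726e-04 -6.40210767e-04] [-1.16  0.32  1.57  0.    1.26 -0.02]$[0]: bad value
$[0]: bad value
```

```bash
python3 -m crank '[{"x":0,"y":0,"z":0,"spin":9.4},{"x":0,"y":0,"z":0,"spin":9.4},{"x":0,"y":0,"z":0,"spin":9.4},{"x":0.02,"y":-0.045,"z":0,"spin":0}]'
```

```text
time: 0.7
position: [261.4, -480.8, 213.3]
ee_rot: [0.999, -0.034, -0.0, 0.0]
force: [-0.0, 0.6, -0.2]
finger_gap: 91.3
```

```bash
python3 -m crank '[{"x":0.0235,"y":-0.05,"z":0,"spin":0},{"x":0.0235,"y":-0.05,"z":0,"spin":0},{"x":0.0235,"y":-0.05,"z":0,"spin":0},{"x":0.0235,"y":-0.05,"z":0,"spin":0},{"x":0.0235,"y":-0.05,"z":0,"spin":0},{"x":0.0235,"y":-0.05,"z":0,"spin":0},{"x":0.0235,"y":-0.05,"z":0,"spin":0},{"x":0.0235,"y":-0.05,"z":0,"spin":0},{"x":0.0235,"y":-0.05,"z":0,"spin":0},{"x":0.0235,"y":-0.05,"z":0,"spin":0},{"x":0.0235,"y":-0.05,"z":0,"spin":0},{"x":0.0235,"y":-0.048,"z":0,"spin":0}]'
python3 -m crank '[{"x":0,"y":0,"z":0,"spin":0},{"x":0,"y":0,"z":0,"spin":0}]'
python3 - <<'E'
from h import *
s=bot.get_state();print(s['position'],s['ee_rot'],s['joints'].round(2))
ci,p,d=cap('wrist','w1.png');np.savez('pics/w1.npz',p=p,d=d,**{k:np.array(v) for k,v in ci.items()})
E
```

```text
time: 2.2
position: [581.8, 101.4, 213.7]
ee_rot: [1.0, -0.031, -0.0, 0.0]
force: [-0.2, -0.5, 0.7]
finger_gap: 91.3
time: 2.45
position: [580.6, 99.3, 213.4]
ee_rot: [1.0, -0.031, -0.001, 0.0]
force: [-0.2, -0.2, 0.2]
finger_gap: 91.2
[580.63693689  99.33620491 213.44542113] [ 9.99505199e-01 -3.14438694e-02 -6.75316309e-04  4.28043333e-04] [ 0.15  0.34  1.53 -0.    1.27  1.78]
```

View pics/w1.png

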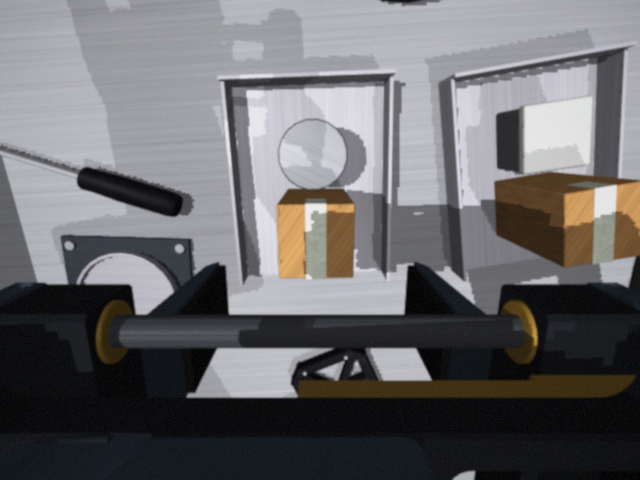

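The wrist view shows the carton at (316,235), square to and between the open fingers (x about 210 and 420), with the round tin top at (313,153) and the bay walls square to the picture. I'll measure again from here.

```bash
cat > m3.py <<'E'
from m1 import load,cloud
from h import *
import sys
z=np.load('pics/w1.npz');ci={k:z[k] for k in ['fovy','cx','cy','R','t']};P=cloud(ci,z['d'])
for k,(a,b,c,e),lo,hi in [('tin',(270,355,110,192),55,75),('carton',(270,362,186,285),105,125)]:
    Q=P[c:e,a:b].reshape(-1,3);m=(Q[:,2]>lo)&(Q[:,2]<hi);X=Q[m].astype(np.float32)
    r=cv2.minAreaRect(X[:,:2].copy());print('W',k,m.sum(),np.median(X[:,2]),np.round(r[0],1),np.round(r[1],1),r[2],X[:,:2].min(0),X[:,:2].max(0))
    print(cv2.minEnclosingCircle(X[:,:2].copy()))
# floor and walls
r=P[120,225:400];print('walls y at row120 z>30',r[r[:,2]>25][:, :].round(0)[[0,-1]], 'floor z',np.median(P[100:130,250:270,2]))
c=P[70:110,315];print('back wall',c[c[:,2]>35].round(0)[:3])
E
python3 m3.py|sed -n '/W tin/,$p'
```

```text
W tin 3867 63.178024 [647.3  98.8] [59.5 60.5] 87.4647445678711 [617.2304    68.809235] [677.69653 128.47617]
((647.2117919921875, 98.5696792602539), 30.600608825683594)
W carton 5831 115.33311 [582.2  99.8] [59.9 61.1] 87.08484649658203 [551.30597  68.85761] [613.8027  131.12654]
((582.5886840820312, 99.94070434570312), 41.572540283203125)
walls y at row120 z>30 [[683. 178.  35.]
 [673.  23.  36.]] floor z 3.148983465858657
back wall [[716.  92.  46.]
 [716.  92.  45.]
 [715.  92.  45.]]
```

```bash
python3 -m crank '[{"x":0.002,"y":-0.0005,"z":0.02,"spin":0},{"x":0,"y":0,"z":0.035,"spin":0},{"x":0,"y":0,"z":0.035,"spin":0},{"x":0,"y":0,"z":0.035,"spin":0},{"x":0,"y":0,"z":0.02,"spin":0},{"x":0,"y":0,"z":0,"spin":0}]'
python3 -m crank '[{"x":0,"y":0,"z":0,"spin":0},{"x":0,"y":0,"z":0,"spin":0},{"x":0,"y":0,"z":0,"spin":0},{"x":0,"y":0,"z":0,"spin":0},{"x":0,"y":0,"z":0,"spin":0},{"x":0,"y":0,"z":0,"spin":0}]' 1 25
```

```text
time: 3.25
position: [581.6, 98.5, 67.8]
ee_rot: [0.999, -0.033, -0.002, 0.0]
force: [0.0, -0.7, 0.4]
finger_gap: 91.2
time: 4.0
position: [583.6, 99.9, 69.6]
ee_rot: [0.999, -0.032, 0.001, 0.0]
force: [-0.5, -0.4, 5.8]
finger_gap: 59.8
```

```bash
python3 -m crank '[{"x":0,"y":0,"z":-0.008,"spin":0},{"x":0,"y":0,"z":-0.015,"spin":0},{"x":0,"y":0,"z":-0.03,"spin":0},{"x":0,"y":0,"z":-0.035,"spin":0},{"x":0,"y":0,"z":-0.035,"spin":0},{"x":0,"y":0,"z":-0.025,"spin":0},{"x":0,"y":0,"z":0,"spin":0},{"x":0,"y":0,"z":0,"spin":0}]'
python3 - <<'E'
from h import *
s=bot.get_state();print(s['position'],s['ee_rot'],s['joints'].round(2))
ci,p,d=cap('scene','s2.png')
E
```

```text
time: 5.0
position: [582.4, 99.9, 215.8]
ee_rot: [0.999, -0.032, -0.001, 0.0]
force: [0.6, -0.7, -2.9]
finger_gap: 59.9
[582.35106448  99.92998295 215.76760086] [ 9.99499155e-01 -3.16237740e-02 -1.14753995e-03  2.43019383e-04] [ 0.15  0.34  1.52 -0.    1.28  1.78]
```

View pics/s2.png

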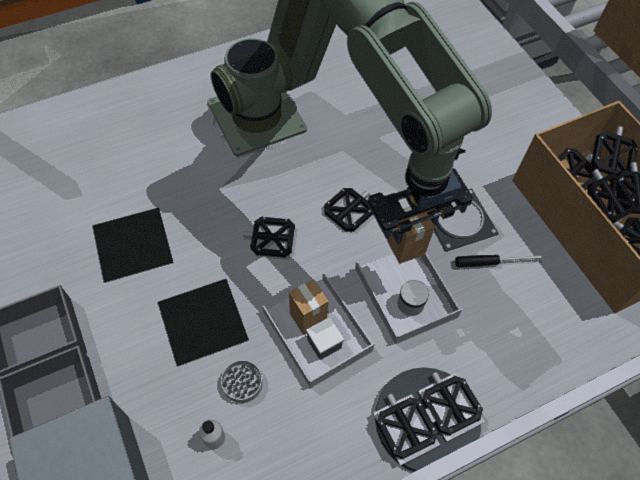

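Scene: carton lifted clear and upright at (408,238), tin still at (413,293), neighbours unmoved. Next, carry it to the mat.

```bash
python3 -m crank '[{"x":-0.003,"y":0.02,"z":0,"spin":0},{"x":-0.006,"y":0.035,"z":0,"spin":0},{"x":-0.006,"y":0.042,"z":0,"spin":0},{"x":-0.007,"y":0.045,"z":0,"spin":0},{"x":-0.007,"y":0.045,"z":0,"spin":0},{"x":-0.007,"y":0.045,"z":0,"spin":0},{"x":-0.007,"y":0.045,"z":0,"spin":0},{"x":-0.007,"y":0.045,"z":0,"spin":0},{"x":-0.006,"y":0.045,"z":0,"spin":0},{"x":-0.005,"y":0.038,"z":0,"spin":0},{"x":-0.003,"y":0.025,"z":0,"spin":0},{"x":-0.002,"y":0.010,"z":0,"spin":0}]'
python3 -m crank '[{"x":0,"y":0,"z":0,"spin":0},{"x":0,"y":0,"z":0,"spin":0},{"x":0,"y":0,"z":0,"spin":0}]'
python3 - <<'E'
from h import *
s=bot.get_state();print(s['position'],s['ee_rot'],s['joints'].round(2))
ci,p,d=cap('wrist','w2.png')
E
```

```text
time: 6.55
position: [487.9, -336.6, 215.9]
ee_rot: [0.999, -0.033, -0.001, -0.0]
force: [-0.6, 1.1, -4.3]
finger_gap: 59.5
time: 6.92
position: [489.7, -334.0, 217.0]
ee_rot: [1.0, -0.031, 0.0, -0.0]
force: [-0.0, 0.3, -3.0]
finger_gap: 60.1
[ 489.73624906 -333.96592807  217.04094696] [ 9.99518719e-01 -3.10213433e-02  3.74074005e-06 -8.38374293e-05] [-0.62  0.35  1.52  0.    1.28  1.01]
```

View pics/w2.png

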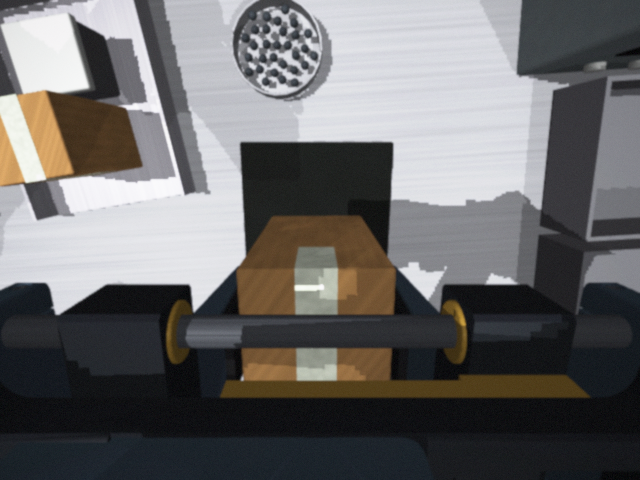

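The wrist view shows the mat at (316,200) directly under the carton and square to it, with clear space all round. Next I'll lower it.

```bash
python3 -m crank '[{"x":0,"y":0,"z":0.015,"spin":0},{"x":0,"y":0,"z":0.03,"spin":0},{"x":0,"y":0,"z":0.035,"spin":0},{"x":0,"y":0,"z":0.03,"spin":0},{"x":0,"y":0,"z":0.018,"spin":0},{"x":0,"y":0,"z":0.01,"spin":0},{"x":0,"y":0,"z":0.003,"spin":0},{"x":0,"y":0,"z":0,"spin":0},{"x":0,"y":0,"z":0,"spin":0}]'
python3 -m crank '[{"x":0,"y":0,"z":0.001,"spin":0},{"x":0,"y":0,"z":0.001,"spin":0},{"x":0,"y":0,"z":0.001,"spin":0},{"x":0,"y":0,"z":0,"spin":0}]'
```

```text
time: 8.1
position: [490.0, -335.3, 76.8]
ee_rot: [0.999, -0.032, 0.001, 0.001]
force: [-0.7, 0.2, -3.5]
finger_gap: 59.8
time: 8.6
position: [489.4, -334.9, 72.9]
ee_rot: [0.999, -0.032, -0.0, -0.0]
force: [-0.5, -0.3, -2.5]
finger_gap: 59.8
```

```bash
python3 -m crank '[{"x":0,"y":0,"z":0.001,"spin":0},{"x":0,"y":0,"z":0.001,"spin":0},{"x":0,"y":0,"z":0,"spin":0}]'
python3 -m crank '[{"x":0,"y":0,"z":0.0005,"spin":0},{"x":0,"y":0,"z":0.0005,"spin":0},{"x":0,"y":0,"z":0,"spin":0}]'
```

```text
time: 8.98
position: [489.4, -334.9, 70.8]
ee_rot: [0.999, -0.032, -0.0, -0.0]
force: [-0.7, -0.5, -2.8]
finger_gap: 59.8
time: 9.35
position: [489.5, -335.0, 70.7]
ee_rot: [0.999, -0.032, 0.0, 0.0]
force: [-2.0, 0.5, 3.5]
finger_gap: 60.0
```

The force changed from -2.8 to +3.5 N, so the carton is standing. Next, release and rise.

```bash
python3 -m crank '[{"x":0,"y":0,"z":0,"spin":0},{"x":0,"y":0,"z":0,"spin":0},{"x":0,"y":0,"z":0,"spin":0},{"x":0,"y":0,"z":0,"spin":0},{"x":0,"y":0,"z":0,"spin":0}]' -1
python3 -m crank '[{"x":0,"y":0,"z":-0.01,"spin":0},{"x":0,"y":0,"z":-0.03,"spin":0},{"x":0,"y":0,"z":-0.04,"spin":0},{"x":0,"y":0,"z":-0.04,"spin":0},{"x":0,"y":0,"z":-0.025,"spin":0}]'
python3 - <<'E'
from h import *
s=bot.get_state();print(s['position'],s['ee_rot'],s['joints'].round(2))
ci,p,d=cap('scene','s3.png')
E
```

```text
time: 9.98
position: [489.5, -335.0, 69.9]
ee_rot: [0.999, -0.032, 0.0, 0.0]
force: [0.3, 0.0, -1.8]
finger_gap: 91.5
time: 10.6
position: [490.1, -335.4, 218.1]
ee_rot: [0.999, -0.032, 0.002, 0.001]
force: [0.4, -0.6, -1.1]
finger_gap: 90.9
[ 490.09429993 -335.35652769  218.14436357] [ 0.99949672 -0.03165792  0.00166361  0.00114248] [-0.62  0.34  1.52 -0.    1.28  1.01]
```

View pics/s3.png

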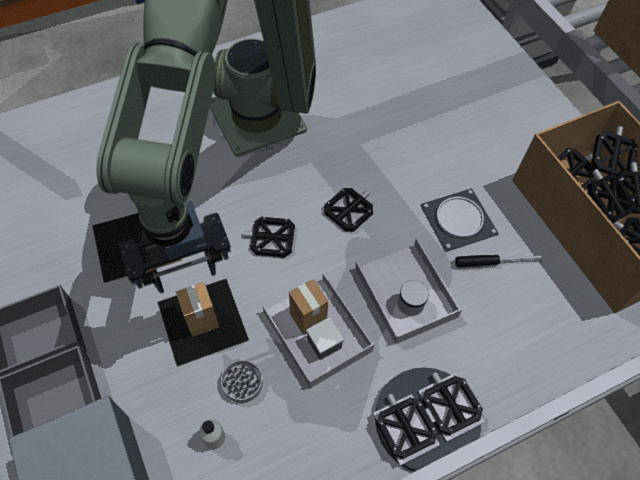

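Scene: carton stands upright on the mat at (198,308), well inside its edges; tin still in the bay at (413,293), neighbours unmoved. Next, above the tin.

```bash
python3 -m crank '[{"x":0.006,"y":-0.02,"z":0,"spin":0},{"x":0.01,"y":-0.035,"z":0,"spin":0},{"x":0.012,"y":-0.042,"z":0,"spin":0},{"x":0.013,"y":-0.045,"z":0,"spin":0},{"x":0.013,"y":-0.045,"z":0,"spin":0},{"x":0.013,"y":-0.045,"z":0,"spin":0},{"x":0.013,"y":-0.045,"z":0,"spin":0},{"x":0.013,"y":-0.045,"z":0,"spin":0},{"x":0.013,"y":-0.045,"z":0,"spin":0},{"x":0.012,"y":-0.04,"z":0,"spin":0},{"x":0.008,"y":-0.025,"z":0,"spin":0},{"x":0.004,"y":-0.0105,"z":0,"spin":0}]'
python3 -m crank '[{"x":0,"y":0,"z":0.03,"spin":0},{"x":0,"y":0,"z":0.03,"spin":0},{"x":0,"y":0,"z":0.02,"spin":0},{"x":0,"y":0,"z":0,"spin":0},{"x":0,"y":0,"z":0,"spin":0}]'
python3 - <<'E'
from h import *
s=bot.get_state();print(s['position'],s['ee_rot'],s['joints'].round(2))
ci,p,d=cap('wrist','w3.png');np.savez('pics/w3.npz',p=p,d=d,**{k:np.array(v) for k,v in ci.items()})
E
```

```text
time: 12.15
position: [646.8, 100.0, 213.7]
ee_rot: [1.0, -0.031, -0.001, 0.0]
force: [0.3, -0.7, -0.4]
finger_gap: 91.1
time: 12.78
position: [647.8, 97.9, 135.9]
ee_rot: [0.999, -0.032, 0.001, 0.0]
force: [0.5, 0.5, 0.2]
finger_gap: 91.1
[647.77413716  97.90481    135.89620257] [ 9.99485090e-01 -3.20786600e-02  7.17185453e-04  2.11204737e-05] [ 0.13  0.5   1.48 -0.    1.16  1.77]
```

View pics/w3.png

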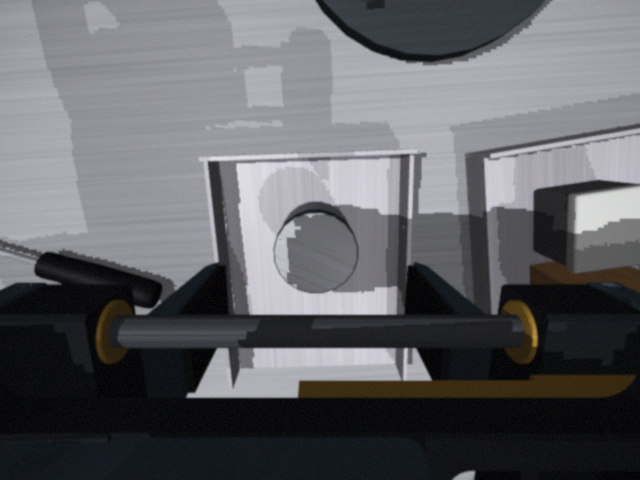

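The wrist view shows the tin top at (316,252), centred between the fingers (223 and 412). Quick re-measure, then descend.

```bash
python3 - <<'E' | tail -2
from m1 import load,cloud
from h import *
z=np.load('pics/w3.npz');ci={k:z[k] for k in ['fovy','cx','cy','R','t']};P=cloud(ci,z['d'])
Q=P[195:300,265:365].reshape(-1,3);m=(Q[:,2]>58)&(Q[:,2]<70);X=Q[m].astype(np.float32)
print(np.median(X[:,2]),cv2.minEnclosingCircle(X[:,:2].copy()),cv2.minAreaRect(X[:,:2].copy()))
E
python3 -m crank '[{"x":0,"y":0,"z":0.02,"spin":0},{"x":0,"y":0,"z":0.03,"spin":0},{"x":0,"y":0,"z":0.03,"spin":0},{"x":0,"y":0,"z":0.02,"spin":0},{"x":0,"y":0,"z":0.01,"spin":0},{"x":0,"y":0,"z":0,"spin":0},{"x":0,"y":0,"z":0,"spin":0}]'
```

```text
scene nest 2398 z 10.1 rect [500.5 313.3] [214.2 194.1] 65.1 med [505.9 311.5] uv [458.7 218.8]
63.239677 ((647.4049682617188, 98.61959838867188), 30.54969596862793) ((647.46728515625, 98.43177795410156), (60.08647537231445, 60.299171447753906), 85.64569091796875)
time: 13.7
position: [648.2, 98.5, 26.2]
ee_rot: [0.999, -0.032, 0.001, -0.0]
force: [-0.0, -0.3, 0.0]
finger_gap: 91.2
```

```bash
python3 -m crank '[{"x":0,"y":0,"z":0,"spin":0},{"x":0,"y":0,"z":0,"spin":0},{"x":0,"y":0,"z":0,"spin":0},{"x":0,"y":0,"z":0,"spin":0},{"x":0,"y":0,"z":0,"spin":0},{"x":0,"y":0,"z":0,"spin":0}]' 1 25
python3 -m crank '[{"x":0,"y":0,"z":-0.008,"spin":0},{"x":0,"y":0,"z":-0.015,"spin":0},{"x":0,"y":0,"z":-0.03,"spin":0},{"x":0,"y":0,"z":-0.035,"spin":0},{"x":0,"y":0,"z":-0.03,"spin":0},{"x":0,"y":0,"z":-0.012,"spin":0},{"x":0,"y":0,"z":0,"spin":0},{"x":0,"y":0,"z":0,"spin":0}]'
```

```text
time: 14.45
position: [647.3, 98.5, 25.1]
ee_rot: [0.999, -0.032, 0.0, 0.0]
force: [-0.6, -0.3, 2.4]
finger_gap: 59.6
time: 15.45
position: [646.3, 98.3, 153.4]
ee_rot: [0.999, -0.032, -0.001, 0.0]
force: [-0.4, -0.3, -3.1]
finger_gap: 59.3
```

```bash
python3 -m crank '[{"x":-0.01,"y":-0.014,"z":0,"spin":0},{"x":-0.02,"y":-0.026,"z":0,"spin":0},{"x":-0.025,"y":-0.033,"z":0,"spin":0},{"x":-0.025,"y":-0.033,"z":0,"spin":0},{"x":-0.025,"y":-0.033,"z":0,"spin":0},{"x":-0.025,"y":-0.032,"z":0,"spin":0},{"x":-0.018,"y":-0.023,"z":0,"spin":0},{"x":-0.01,"y":-0.013,"z":0,"spin":0},{"x":0,"y":0,"z":0,"spin":0},{"x":0,"y":0,"z":0,"spin":0},{"x":0,"y":0,"z":0,"spin":0}]'
python3 - <<'E'
from h import *
s=bot.get_state();print(s['position'],s['ee_rot'],s['joints'].round(2))
ci,p,d=cap('wrist','w4.png');np.savez('pics/w4.npz',p=p,d=d,**{k:np.array(v) for k,v in ci.items()})
E
```

```text
time: 16.82
position: [503.3, 314.2, 154.8]
ee_rot: [0.999, -0.032, 0.0, 0.0]
force: [-0.6, 0.1, -3.0]
finger_gap: 59.6
[503.315093   314.16252019 154.82763391] [ 9.99475606e-01 -3.23802273e-02  6.64071049e-05  1.70055789e-04] [ 0.54  0.39  1.61 -0.    1.14  2.17]
```

View pics/w4.png

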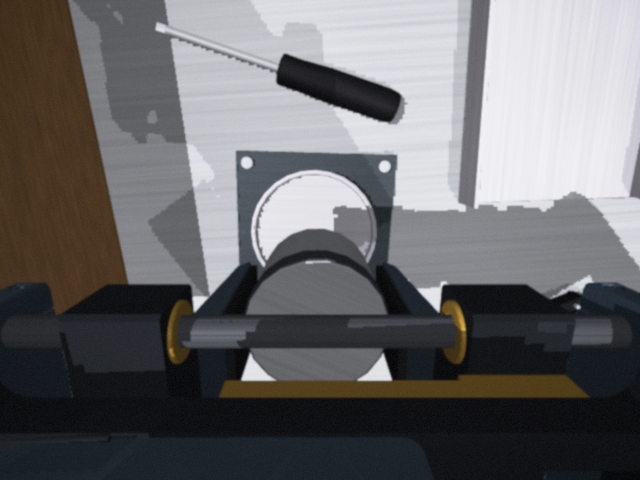

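The wrist view shows the nest rim (250 to 378 in columns, top at row 170) below and laterally centred under the held tin at (318,320). I'll check the nest centre from this view.

Run:
```python
from h import *
z=np.load('pics/w4.npz');ci={k:z[k] for k in ['fovy','cx','cy','R','t']}
for uv in [(314,170),(250,230),(378,230)]: print(uv,onz(ci,*uv,17).round(1), 'depth pt',pt(ci,*uv,z['d'][uv[1],uv[0]]).round(1))
f=pt(ci,300,200,z['d'][200,300]);print('floor',f.round(1))
```

```text
(314, 170) [557.4 312.7  17. ] depth pt [557.4 312.7  17.8]
(250, 230) [509.  372.8  17. ] depth pt [506.8 374.9   6.6]
(378, 230) [501.6 259.6  17. ] depth pt [499.1 257.9   6.3]
floor [532.1 326.8  12.5]
```

```bash
python3 -m crank '[{"x":-0.0015,"y":-0.001,"z":0.012,"spin":0},{"x":0,"y":0,"z":0.025,"spin":0},{"x":0,"y":0,"z":0.03,"spin":0},{"x":0,"y":0,"z":0.025,"spin":0},{"x":0,"y":0,"z":0.015,"spin":0},{"x":0,"y":0,"z":0.006,"spin":0},{"x":0,"y":0,"z":0.001,"spin":0},{"x":0,"y":0,"z":0,"spin":0},{"x":0,"y":0,"z":0,"spin":0}]'
python3 -m crank '[{"x":0,"y":0,"z":0.001,"spin":0},{"x":0,"y":0,"z":0.001,"spin":0},{"x":0,"y":0,"z":0.001,"spin":0},{"x":0,"y":0,"z":0,"spin":0}]'
```

```text
time: 18.0
position: [501.7, 316.4, 41.7]
ee_rot: [0.999, -0.032, 0.001, -0.0]
force: [0.0, -0.3, -1.7]
finger_gap: 59.7
time: 18.5
position: [501.2, 316.0, 37.8]
ee_rot: [0.999, -0.032, -0.0, 0.0]
force: [-0.0, 0.6, -2.7]
finger_gap: 59.6
```

```bash
python3 -m crank '[{"x":0,"y":0,"z":0.001,"spin":0},{"x":0,"y":0,"z":0.001,"spin":0},{"x":0,"y":0,"z":0,"spin":0}]'
python3 -m crank '[{"x":0,"y":0,"z":0.0005,"spin":0},{"x":0,"y":0,"z":0.0005,"spin":0},{"x":0,"y":0,"z":0,"spin":0}]'
```

```text
time: 18.88
position: [501.2, 316.1, 35.8]
ee_rot: [0.999, -0.032, -0.0, 0.0]
force: [0.3, -0.8, -2.3]
finger_gap: 59.1
time: 19.25
position: [501.2, 316.1, 34.9]
ee_rot: [0.999, -0.032, -0.0, 0.0]
force: [-0.2, -0.2, -2.8]
finger_gap: 59.3
```

```bash
python3 -m crank '[{"x":0,"y":0,"z":0.0005,"spin":0},{"x":0,"y":0,"z":0.0005,"spin":0},{"x":0,"y":0,"z":0,"spin":0}]'
```

```text
time: 19.62
position: [501.3, 316.1, 34.1]
ee_rot: [0.999, -0.032, 0.0, 0.0]
force: [-0.3, -0.3, -1.0]
finger_gap: 59.7
```

```bash
python3 -m crank '[{"x":0,"y":0,"z":0.0005,"spin":0},{"x":0,"y":0,"z":0,"spin":0}]'
```

```text
time: 19.88
position: [501.3, 316.1, 34.1]
ee_rot: [0.999, -0.032, 0.0, -0.0]
force: [-2.3, -0.7, 4.2]
finger_gap: 60.0
```

Contact at +4.2 N. Next, release, rise and look.

```bash
python3 -m crank '[{"x":0,"y":0,"z":0,"spin":0},{"x":0,"y":0,"z":0,"spin":0},{"x":0,"y":0,"z":0,"spin":0},{"x":0,"y":0,"z":0,"spin":0},{"x":0,"y":0,"z":0,"spin":0}]' -1
python3 -m crank '[{"x":0,"y":0,"z":-0.01,"spin":0},{"x":0,"y":0,"z":-0.03,"spin":0},{"x":0,"y":0,"z":-0.04,"spin":0},{"x":0,"y":0,"z":-0.04,"spin":0},{"x":0,"y":0,"z":-0.04,"spin":0},{"x":-0.03,"y":0.03,"z":-0.02,"spin":0},{"x":-0.04,"y":0.04,"z":0,"spin":0},{"x":-0.04,"y":0.04,"z":0,"spin":0},{"x":-0.03,"y":0.04,"z":0,"spin":0},{"x":0,"y":0,"z":0,"spin":0},{"x":0,"y":0,"z":0,"spin":0}]'
python3 - <<'E'
from h import *
for n in ['scene','top']:
    ci,p,d=cap(n,n+'9.png');np.savez('pics/'+n+'9.npz',p=p,d=d,**{k:np.array(v) for k,v in ci.items()})
E
sed "s/+'0.npz'/+'9.npz'/" m1.py > m9.py
cat > m9b.py <<'E'
from m9 import load,cloud
from h import *
print('----')
for n,bx in [('top',dict(tin=((130,200,185,258),62,82),carton=((395,490,165,265),105,125),cb=((330,372,155,198),105,130),bb=((328,366,133,165),50,66))),('scene',dict(tin=((418,500,180,252),62,82),carton=((155,252,265,368),105,125),cb=((285,330,275,335),105,130),bb=((302,345,315,360),50,66)))]:
    ci,p,d=load(n);P=cloud(ci,d)
    for k,((a,b,c,e),lo,hi) in bx.items():
        Q=P[c:e,a:b].reshape(-1,3);X=Q[(Q[:,2]>lo)&(Q[:,2]<hi)].astype(np.float32)
        r=cv2.minAreaRect(X[:,:2].copy());print(n,k,len(X),np.median(X[:,2]).round(1),np.round(r[0],1),np.round(r[1],1),round(r[2],1))
E
python3 m9b.py|sed -n '/----/,$p'
```

```text
time: 20.5
position: [501.3, 316.1, 33.3]
ee_rot: [0.999, -0.032, 0.0, 0.0]
force: [-0.1, -0.4, 0.0]
finger_gap: 91.3
time: 21.88
position: [353.0, 175.8, 214.3]
ee_rot: [0.999, -0.032, 0.001, -0.001]
force: [0.8, -0.2, 1.1]
finger_gap: 91.3
----
top tin 608 72.8 [501.9 316.1] [60.5 59.8] 70.7
top carton 817 116.9 [ 489.1 -333.2] [60.5 61.1] 87.0
top cb 791 115.9 [ 582.3 -121.7] [61.9 60.6] 5.6
top bb 615 59.8 [ 651.6 -115.2] [59.3 58.7] 4.8
scene tin 496 71.2 [501.1 314.3] [62.1 60.3] 88.6
scene carton 864 115.6 [ 487.9 -336.3] [60.  63.4] 86.7
scene cb 851 114.3 [ 581.4 -124.3] [61.8 61.1] 5.5
scene bb 862 58.5 [ 643.3 -118.4] [74.2 60.3] 5.3
```

View pics/scene9.png

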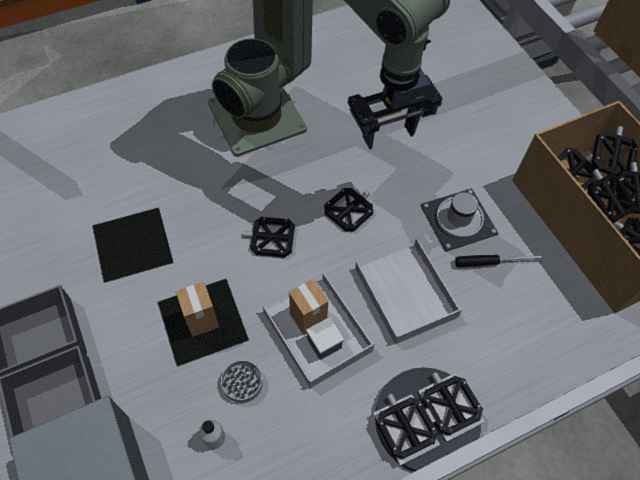

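View pics/top9.png

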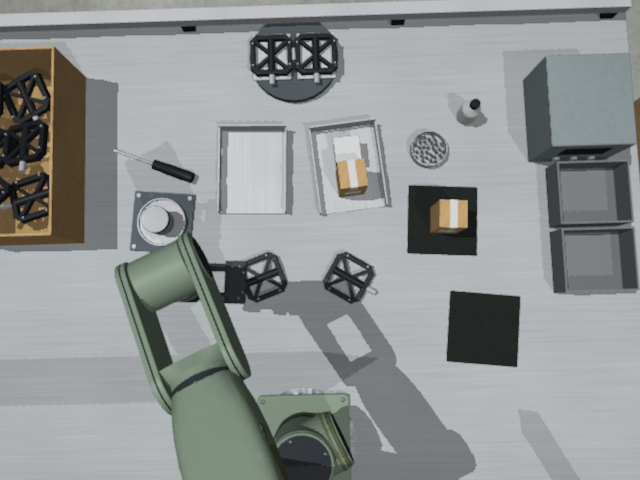

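The scene and top views show the tin standing in the nest (scene (463,205), top (158,222)) and the carton upright on the correct mat (scene (198,308), top (450,215)). The bay is empty, the neighbouring bay is unchanged, and the arm is clear.

```bash
python3 -c "
from cell import ticket
print(ticket.job_done())"
```

```text
the job is handed in; nothing more can be done
None
```

The carton is standing upright on the black mat and the tin is upright in the round nest. I handed the job in at about 22 s of the 61 s allowed.

**Carton:** I lifted it out first and put it down on the mat farther to the robot's left. Its centre is at about (488.5, -335), within about 2 mm of the mat's measured centre. Its top measured 115.6 to 116.9 mm high; 116 was expected.

**Tin:** its centre is at about (501.5, 315), about 1 mm from the nest's measured centre of (502, 315.5). Its top measured 71.2 to 72.8 mm high; 72 was expected.

**Forces:** touchdown readings were 3.5 N for the carton and 4.2 N for the tin.

**Neighbouring bay:** its carton and box measured the same before and after, to within about 1 mm.

**Checks that disagreed:**
- **Two-camera heights:** triangulated heights were off by 4 to 8 mm: the carton top came out at 109.8, the tin top at 66.8 and the mat at -3.7. I relied on the depth readings and the wrist view instead, which agreed with the given sizes.
- **Camera offset:** the scene and top cameras also differ by 2 to 3 mm in y.
- **Refused moves:** my first two move calls were refused because of their row format. Nothing moved.

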